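Put the honey away and shut the spice cupboard

TASK

Put the honey jar away in the small spice cupboard on the counter: set it down gently, upright, in the middle of the round cork mat on the pulled-out tray, then slide the tray fully home, and last push the glazed door shut until it snaps past its roller catch and stays closed. Keep all the jars standing and leave the other things on the counter alone.

Things in the scene. Friction and masses are not known exactly. Their poses are not given: they have to be found in the camera images.
- honey_jar: amber glass honey jar with a yellow lid and a paper label, 44 mm across, 85 mm tall, about 0.25 kg, closed; at first it stands on the counter to the right of the cupboard. Origin: centre of its underside; z up.
- cork_mat: round cork mat, 66 mm across, 4 mm thick, lying loose on the pulled-out tray, at one of three places in a row 80 mm apart; the other two places hold the red-lidded and green-lidded jars. Origin: centre of its underside.
- red_jar: clear glass spice jar with a red lid, 40 mm across, 80 mm tall, standing on the tray. Origin: centre of its underside.
- green_jar: clear glass spice jar with a green lid, 40 mm across, 80 mm tall, standing on the tray. Origin: centre of its underside.
- cupboard: low dark-wood spice cupboard, fixed to the counter, 150 mm deep (x) by 280 mm wide (y) by 144 mm high, open in front. Origin: centre of its underside on the counter; its x axis points from the open front towards its back, y to the left as seen by someone facing the front, z up. The front rims lie at x = -75 mm. The roof is 12 mm thick with its underside 128 mm above the counter.
- tray (a joint): how far the light wooden tray is pulled out of the cupboard, towards the cupboard's -x: 0 m fully home, 0.12 m pulled out at the start. It slides with about 1.2 N of friction and stays where it is left; there is no catch. The tray is 246 mm wide; its floor is 19 mm above the counter, and its front panel reaches 72 mm above the counter.
- tray_front (a point): centre of the outer face of the tray's front panel, 43 mm above the counter; moves with the tray (the panel is 58 mm high, 6 mm thick). Axes as the cupboard's.
- door (a joint): angle of the glazed dark-wood door: 0 rad shut and seated on the catch, about 1.57 standing straight out from the front, 2.1 at most. It turns freely about an upright hinge at its left edge (as seen facing the front). It meets the catch at about 0.05 rad and rests there if not pressed past; once pressed past about 0.03 rad the roller pulls it home to 0 and holds it.
- door_hinge (a point): point on the hinge line, in the plane of the door's outer face, 70 mm above the counter (half the door's height); the door panel is 276 mm wide, 130 mm high (5 to 135 mm above the counter) and 14 mm thick. Its frame turns with the door: y points from the free edge to the hinge along the door, -x out of its outer face.
- door_edge (a point): middle of the door's free upright edge, on the outer face, 70 mm above the counter; moves with the door. A brass knob, 22 mm across, stands 31 mm out of the outer face, 18 mm in from this edge and 67 mm above the counter. Catch: a striker on the inner face, near this edge, must pass a sprung roller under the roof; that takes about 3 to 5 N here.
- mug: blue ceramic mug, 80 mm across, 90 mm tall: leave it alone. Origin: centre of its underside.
- pepper_mill: turned wooden pepper mill, 54 mm across, 168 mm tall: leave it alone. Origin: centre of its underside.
- sugar_bowl: white bowl, 110 mm across, 60 mm tall: leave it alone. Origin: centre of its underside.
- spatula: wooden-handled spatula lying on the right of the counter: leave it alone.
Mind the look-alikes: they are no part of the job. Of the things that look like the honey_jar, the smaller one is meant.

How it is judged (in metres and radians):
On the way, in this order (a step that is already met when the one before it is completed fails the run):
1. the honey jar is set down, not dropped: upright over the middle of the cork mat, its base no more than 5 mm above the mat, while the fingers still hold it (horizontal distance between honey_jar and cork_mat below 0.014 m and z of honey_jar in the frame of cork_mat between 0.001 and 0.009 m and angle between honey_jar's own z axis and vertical below 0.15 rad and contact force between the fingers and honey_jar above 0.3 N), for 0.05 s.
2. the jar is let go and stands on the cork mat (horizontal distance between honey_jar and cork_mat below 0.014 m and z of honey_jar in the frame of cork_mat between 0.001 and 0.009 m and angle between honey_jar's own z axis and vertical below 0.15 rad and contact force between the fingers and honey_jar below 0.1 N), for 0.2 s.
3. the tray is slid fully home, the door still open (horizontal distance between honey_jar and cork_mat below 0.014 m and z of honey_jar in the frame of cork_mat between 0.001 and 0.009 m and angle between honey_jar's own z axis and vertical below 0.15 rad and value of joint tray below 0.008 m and value of joint door above 0.3 rad), for 0.1 s.
4. the door is shut and seated on its catch (value of joint tray below 0.008 m and value of joint door below 0.02 rad), for 0.2 s.
At the end, for the whole second after the job is handed in: The honey jar stands at rest upright (within 0.15 rad) on the cork mat, centre within 14 mm of the mat's centre; the tray is home within 8 mm; the door is seated on its catch (within 0.02 rad of shut); both spice jars stand (all of step 2 and all of step 4 and angle between each of red_jar, green_jar's own z axis and vertical below 0.3 rad and linear speed of honey_jar below 0.03 m/s); the robot touches nothing.
It fails at once if a jar is knocked over (tipped more than 0.7 rad) (angle between any of honey_jar, red_jar, green_jar's own z axis and vertical above 0.7 rad).
It fails at once if something else on the counter is moved more than 30 mm (distance of any of mug, pepper_mill, sugar_bowl, spatula from where it was at the start of the episode above 0.03 m).
It also fails if it takes over 72 s, if anything falls off the work surface, if the arm or the gripper's body presses on something with over 40 N, if the wrist force passes 120 N, or if a joint passes its speed limit or range.

ROBOT

A 6-joint arm with a two-finger parallel gripper is mounted at the origin on the work surface. World frame = base frame: x ahead of the robot, y to its left, z up, the work surface at z = 0. Lengths are in mm, angles in rad, forces in N, time in s.
With the tool pointing down it reaches from about 350 to 975 mm from the base axis. Payload 7.1 kg.
Tool frame: the origin (TCP) lies midway between the tips of the shut fingers; the grasp point (between the pads) lies 19 mm behind it; z points along the fingers, x is the direction in which the jaws open and shut, and the axes are right-handed (so a half turn about z gives the same grasp; the last joint's range is limited). The gripper opens to 88 mm and grips with 3 to 60 N. Pads are 20 mm wide; open, the fingers measure 115 mm over their backs; the gripper's body (75 mm by 178 mm) begins 61 mm behind the grasp point.
Start: joints at [1.301, 0.423, 1.63, -0, 1.089, -0.019], TCP at [155.08, 605.438, 222.675] pointing down, gripper open.
Joint ranges: [-3, 3], [-0.9, 2.11], [0.09, 2.58], [-1.31, 4.45], [0.11, 2.69], [-2.54, 2.54]. Speed limits (rad/s): [2.39, 2.39, 3.01, 3.14, 3.14, 3.14].

INTERFACE

Orientations are given as a rotation vector (axis times angle).
In Python, from workcell import telemetry, imaging, ticket gives the robot as it stands.
- The arm moves only by the tool jog_arm, never from a script. Its arguments are lists of equal length, an entry for each row: "travel": the shift along the world's x, y, z in units of 400 mm (1.0 is 400 mm), a list of three; "dr": the turn, a rotation vector about the world's x, y, z in units of 90 degrees (1.0 is 90 degrees), a list of three. In form: {"travel": [[tx, ty, tz], ...], "dr": [[wx, wy, wz], ...]}. A call has exactly 10 rows; each row is the pose to reach, as a shift and turn from the pose measured when the call began; what a row does not reach only later rows make up. A row lasts 1/10 s, in which the tool goes at most 50 mm and 8.59 degrees, less where a joint would pass 70% of its speed; a pose out of reach is approached as far as the arm can. A call with a number of a shift or a turn outside -1 to 1 is refused whole. A call with a gripper value outside its range is refused whole. "hand" is the opening, from -1 (shut) to 1 (fully open), set as the call begins (left out, the last holds). The fingers move at their own pace and stop on an object; the grip force is fixed at half the most. Time passes only in rows, so rows that repeat a pose let the fingers close, or fill a call up. It gives the time, the measured TCP pose, the force and the opening at its end, in the units of the state.
- telemetry.get_obs(): the state, without advancing time (a new reading comes with each control period).
- imaging.get_image(name): name is "side" or "top" or "wrist"; returns a dict with "pixels" (400x640x3 uint8, red, green, blue), "range_z" (400x640 float32, mm along the optical axis (not along the pixel's ray), 0 where there is no reading), "fx", "fy", "cx", "cy" (pixels), "extrinsics" (4x4, takes a point from world to camera coordinates). Camera axes: x right, y down, z forward; pixel columns grow to the right and rows downward; lengths in mm; the calibration is good to about 2 mm. A picture is of the moment at which its call begins.
- ticket.close_job(): hands the job in, once; it reports no verdict.
The state is a dict: "t": time; "qpos": joint angles; "qvel": joint speeds; "joint_torque": joint torques, N m; "ee_pos": TCP position; "orientation": TCP orientation; "ft_force": force on the tool from outside, world axes, zero at the start; "moment": the same for the moment, N m; "width": finger opening in mm.
Only numpy, scipy, OpenCV 4.12 (cv2) and the standard library are available. Lean on these libraries where they do the work, as an engineer would, in place of code of your own. Each camera call takes 0.05 s, during which the arm holds its last target. There are 200 camera calls.

## Working session

There is one attempt and no reset: what is moved stays moved. The work goes in short steps, Python scripts to look and compute and a tool call to move; the robot and the scene stay as the last step left them, time stands still between calls to the robot, and variables do not carry over. Pictures are saved under pics/ and viewed, about 8 in all and at most 12, crops included, and the job is handed in when it is done.

Besides the shell and the picture viewer there is one more tool, called after ">>>" as name(argument=value, ...), one argument or row to a line, values as JSON. jog_arm: Moves the arm, as the interface text tells. Its arguments: {"type":"object","properties":{"travel":{"type":"array"},"dr":{"type":"array"},"hand":{"type":"number"}},"required":["travel","dr"]}

```bash
mkdir -p pics
cat > h.py <<'E'
import numpy as np, cv2
from workcell import telemetry, imaging, ticket
def grab(n):
    d=imaging.get_image(n); np.savez('%s.npz'%n,**d); return d
def load(n): return dict(np.load('%s.npz'%n))
def cast(d,u,v,z):
    E=d['extrinsics'];R=E[:3,:3];c=-R.T@E[:3,3]
    r=R.T@np.array([(u-d['cx'])/d['fx'],(v-d['cy'])/d['fy'],1.]);return c+r*(z-c[2])/r[2]
def pt(d,u,v):
    E=d['extrinsics'];R=E[:3,:3];z=float(d['range_z'][int(v),int(u)])
    return R.T@(np.array([(u-d['cx'])/d['fx']*z,(v-d['cy'])/d['fy']*z,z])-E[:3,3])
def cloud(d):
    E=d['extrinsics'];R=E[:3,:3];z=d['range_z'].astype(float)
    v,u=np.mgrid[:z.shape[0],:z.shape[1]]
    P=np.stack([(u-d['cx'])/d['fx']*z,(v-d['cy'])/d['fy']*z,z],-1)
    P=(P-E[:3,3])@R; P[z<=0]=np.nan; return P
def save(d,f,box=None,s=1):
    p=d['pixels'][...,::-1]
    if box: x0,y0,x1,y1=box;p=p[y0:y1,x0:x1]
    cv2.imwrite('pics/'+f,cv2.resize(p,None,fx=s,fy=s,interpolation=cv2.INTER_CUBIC))
E
python3 - <<'E'
from h import *
for n in('top','side'):
    d=grab(n);save(d,n+'0.png');print(n,d['extrinsics'].round(3).tolist(),d['fx'],d['cx'],d['cy'])
print(telemetry.get_obs())
E
```

```text
top [[-0.013, -1.0, 0.014, -4.211], [-0.989, 0.011, -0.145, 572.989], [0.145, -0.016, -0.989, 1199.79], [0.0, 0.0, 0.0, 1.0]] 372.6923481220101 314.65327937934626 193.44043536916078
side [[0.974, -0.228, -0.014, -563.699], [-0.142, -0.556, -0.819, 149.726], [0.178, 0.799, -0.574, 1565.097], [0.0, 0.0, 0.0, 1.0]] 487.707188637004 316.15647783994166 204.80082900892344
{'t': 0.1, 'qpos': array([ 1.30099736e+00,  4.23748439e-01,  1.63057221e+00,  7.40347068e-06,
        1.08859795e+00, -1.90241885e-02]), 'qvel': array([ 1.42027927e-04, -9.54072681e-04, -5.82633199e-05,  2.64105015e-04,
       -2.28341621e-03,  2.89485002e-04]), 'joint_torque': array([-3.32215641e-04, -5.45611382e+01, -2.74328381e+01,  6.45088521e-02,
        1.88644230e-02, -3.19250341e-05]), 'ee_pos': array([154.95655345, 604.991203  , 222.00566206]), 'orientation': array([ 2.48119377e+00,  1.92570267e+00, -1.67510861e-03]), 'ft_force': array([ 0.0092198 , -0.62197688, -0.33057539]), 'moment': array([ 0.04367428, -0.01738503, -0.04022936]), 'width': 87.68113000044347}
```

View pics/top0.png

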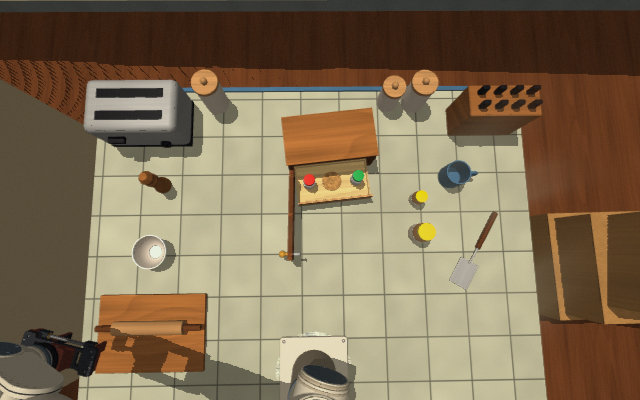

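View pics/side0.png

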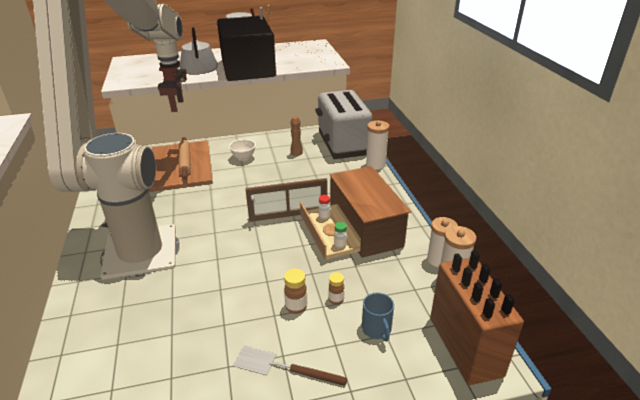

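The top view shows two yellow-lidded jars: a small one at (421,197), side (336,288), and a large one at (426,232), side (295,290). The smaller one is meant. The mat is at (331,181), between the red jar (309,180) and the green jar (358,176). The door stands out at about 90° with its knob near (283,254).

Run:
```python
from h import *
T=load('top');S=load('side')
def blobs(d,lo,hi,amin=15):
    hsv=cv2.cvtColor(d['pixels'],cv2.COLOR_RGB2HSV);m=cv2.inRange(hsv,lo,hi)
    n,l,s,c=cv2.connectedComponentsWithStats(m);return [(c[i].round(1),s[i]) for i in range(1,n) if s[i][4]>amin],l
rng={'yel':((24,190,110),(33,255,255)),'red':((0,200,110),(4,255,255)),'grn':((55,150,60),(85,255,255))}
for k,(a,b) in rng.items():
  for n,d in(('top',T),('side',S)):
    B,l=blobs(d,a,b);P=cloud(d)
    for c,s in B:
        q=P[s[1]:s[1]+s[3],s[0]:s[0]+s[2]].reshape(-1,3);q=q[np.isfinite(q[:,0])]
        zt=np.percentile(q[:,2],95);tq=q[abs(q[:,2]-zt)<5]
        print(k,n,c,s[2:],'ztop',zt.round(1),'top xy',((tq.max(0)+tq.min(0))/2).round(1)[:2],'ext',np.ptp(tq,0).round(0)[:2], 'cast@85',cast(d,*c,83).round(1))
# two-view triangulation
from numpy.linalg import lstsq
def tri(ps):
    A=[];b=[]
    for d,(u,v) in ps:
        M=d['extrinsics'][:3];x=(u-d['cx'])/d['fx'];y=(v-d['cy'])/d['fy']
        for r in(x*M[2]-M[0],y*M[2]-M[1]):A.append(r[:3]);b.append(-r[3])
    return lstsq(np.array(A),np.array(b),rcond=None)[0]
print('tri small',tri([(T,(421,197)),(S,(336.5,279))]))
P=cloud(T)
# cupboard roof
m=(P[...,2]>130)&(P[...,2]<152)&(P[...,0]>550)&(abs(P[...,1])<250)
q=P[m][:,:2].astype(np.float32);r=cv2.minAreaRect(q);print('roof',r,cv2.boxPoints(r).round(0).tolist(),np.nanmedian(P[m][:,2]))
# door top
m=(P[...,2]>110)&(P[...,2]<145)&(P[...,0]<640)&(P[...,0]>300)&(abs(P[...,1])<200)
q=P[m][:,:2].astype(np.float32);r=cv2.minAreaRect(q);print('door',r,cv2.boxPoints(r).round(0).tolist(),np.median(P[m][:,2]))
# tray/mat
for u,v in((331,181),(327,188),(340,190),(333,201),(302,203),(370,198),(337,200)): print((u,v),pt(T,u,v).round(1))
u=grab('wrist')
save(T,'crop0.png',(270,95,470,275),4)
```

```text
yel top [421.2 195.9] [ 12  11 107] ztop 88.4 top xy [ 554.3 -354.7] ext [33. 36.] cast@85 [ 555.  -354.5   83. ]
yel top [426.4 231.3] [ 18  17 228] ztop 121.2 top xy [ 440.6 -354.2] ext [50. 53.] cast@85 [ 441.  -364.9   83. ]
red top [309.2 179.2] [ 9 11 73] ztop 102.4 top xy [611.1   7.2] ext [34. 26.] cast@85 [613.7   6.6  83. ]
grn top [358.  175.1] [11 11 91] ztop 102.3 top xy [ 622.5 -150.1] ext [34. 33.] cast@85 [ 625.5 -152.1   83. ]
tri small [ 553.10956093 -354.89651951   79.70132878]
roof ((741.5686645507812, -88.38226318359375), (243.3500518798828, 438.3724365234375), 21.614137649536133) [[548.0, 71.0], [709.0, -337.0], [935.0, -247.0], [774.0, 160.0]] 143.8511019295946
door ((496.19818115234375, 58.1457405090332), (275.7177734375, 35.687950134277344), 0.010945655405521393) [[358.0, 76.0], [358.0, 40.0], [634.0, 40.0], [634.0, 76.0]] 134.78932463573443
(331, 181) [618.  -67.7  22.1]
(327, 188) [594.3 -53.7  20.1]
(340, 190) [587.5 -98.1  16.9]
(333, 201) [546.4 -71.6  45. ]
(302, 203) [537.9  30.7  70.1]
(370, 198) [ 561.4 -202.7   -2.3]
(337, 200) [547.8 -83.8  59.4]
```

View pics/crop0.png

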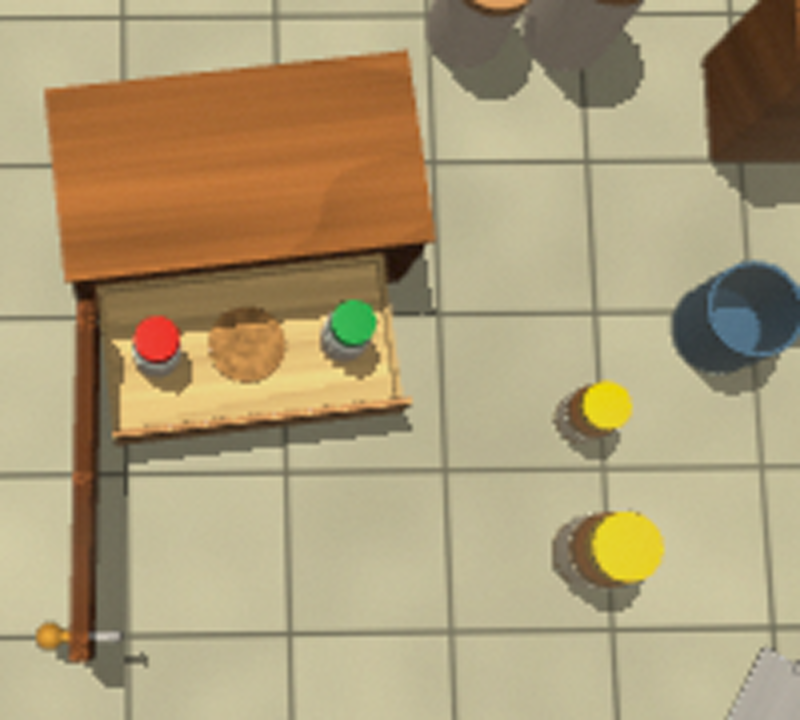

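The crop confirms it: the small honey jar's lid is at crop (606,405), with the large jar separate below at (628,547). The mat is clear at crop (247,344). Next I measure the cupboard's yaw, the mat, and the jar.

Run:
```python
from h import *
T=load('top');P=cloud(T)
sub=np.zeros(P.shape[:2],bool);sub[105:172,275:385]=1
m=sub&(abs(P[...,2]-144)<4);n,l,s,c=cv2.connectedComponentsWithStats(m.astype(np.uint8));i=1+s[1:,4].argmax()
r=cv2.minAreaRect(P[l==i][:,:2].astype(np.float32));print('roof',r,cv2.boxPoints(r).round(1).tolist())
hsv=cv2.cvtColor(T['pixels'],cv2.COLOR_RGB2HSV)
mm=np.zeros(P.shape[:2],bool);mm[165:197,318:346]=1
print('hsv mat',hsv[183,331],'tray',hsv[190,345],hsv[194,325])
S=load('side');k=cv2.inRange(hsv,(0,100,60),(16,255,215))*mm.astype(np.uint8)
n,l,s,c=cv2.connectedComponentsWithStats(k);i=1+s[1:,4].argmax();print('mat px',c[i],s[i],cast(T,*c[i],23).round(1), cast(T,331.75,181,23).round(1))
# mat height from two views: tops of mat in depth
for nme,d,u,v in(('T',T,331,183),('S',S,330,229)): print(nme,pt(d,u,v).round(1), cast(d,u,v,23).round(1))
# front panel top edge
sub=np.zeros(P.shape[:2],bool);sub[185:208,296:376]=1
q=P[sub&(abs(P[...,2]-71)<5)];print('panel',len(q),np.polyfit(q[:,1],q[:,0],1),q[:,1].min(),q[:,1].max(),np.median(q[:,0]))
m=(P[...,2]>125)&(P[...,2]<142)&(P[...,0]<630)&(P[...,0]>380)&(abs(P[...,1]-50)<40)
q=P[m];print('door',np.polyfit(q[:,0],q[:,1],1),np.percentile(q[:,1],[3,97]))
```

```text
roof ((740.096923828125, -57.199127197265625), (157.98348999023438, 290.20135498046875), 5.993191242218018) [[646.4000244140625, 78.9000015258789], [676.7000122070312, -209.8000030517578], [833.7999877929688, -193.3000030517578], [803.5, 95.4000015258789]]
hsv mat [ 16 155 170] tray [ 23 110 235] [ 21 113 234]
mat px [331.3877551  180.64489796] [323 172  18  18 245] [619. -69.  23.] [617.8 -70.2  23. ]
T [611.  -67.5  22.3] [610.9 -67.5  23. ]
S [610.3 -67.7  25.5] [611.1 -64.5  23. ]
panel 151 [-5.02254444e-02  5.48987315e+02] -198.05796831366408 43.67006324063366 549.7828347795448
door [-2.38304762e-02  7.83522478e+01] [59.83209872 72.81586643]
```

Yaw is +0.105 rad. The mat lies at about (618,-69.5), 48 mm in front of the rim, and the jar is at (554,-355). Now I move over to the jar.

>>> jog_arm(
  travel=[
    [0.07,-0.1,0.02],
    [0.14,-0.19,0.04],
    [0.21,-0.28,0.05],
    [0.28,-0.38,0.05],
    [0.35,-0.48,0.05],
    [0.42,-0.57,0.05],
    [0.49,-0.66,0.05],
    [0.56,-0.76,0.05],
    [0.63,-0.86,0.05],
    [0.7,-0.95,0.05],
  ],
  dr=[
    [0,0,-0.09],
    [0,0,-0.18],
    [0,0,-0.27],
    [0,0,-0.36],
    [0,0,-0.45],
    [0,0,-0.54],
    [0,0,-0.63],
    [0,0,-0.72],
    [0,0,-0.81],
    [0,0,-0.9],
  ],
  hand=1,
)

```text
t: 1.15
ee_pos: [435.6, 223.0, 242.1]
orientation: [3.138, -0.157, -0.002]
ft_force: [0.1, 0.5, -0.3]
width: 87.7
```

>>> jog_arm(
  travel=[
    [0.03,-0.1,0],
    [0.06,-0.2,0],
    [0.09,-0.3,0],
    [0.12,-0.4,0],
    [0.15,-0.5,0],
    [0.18,-0.6,0],
    [0.21,-0.7,0],
    [0.24,-0.8,0],
    [0.27,-0.9,0],
    [0.3,-1,0],
  ],
  dr=[
    [0,0,-0.09],
    [0,0,-0.18],
    [0,0,-0.27],
    [0,0,-0.36],
    [0,0,-0.45],
    [0,0,-0.54],
    [0,0,-0.63],
    [0,0,-0.72],
    [0,0,-0.81],
    [0,0,-0.87],
  ],
)

```text
t: 2.15
ee_pos: [555.7, -178.7, 241.9]
orientation: [-2.328, 2.108, 0.002]
ft_force: [1.6, -0.6, 0.7]
width: 87.7
```

>>> jog_arm(
  travel=[
    [0,-0.1,0],
    [0,-0.2,0],
    [0,-0.3,0],
    [0,-0.4,0],
    [0,-0.44,-0.05],
    [0,-0.44,-0.1],
    [0,-0.44,-0.15],
    [0,-0.44,-0.15],
    [0,-0.44,-0.15],
    [0,-0.44,-0.15],
  ],
  dr=[
    [0,0,0],
    [0,0,0],
    [0,0,0],
    [0,0,0],
    [0,0,0],
    [0,0,0],
    [0,0,0],
    [0,0,0],
    [0,0,0],
    [0,0,0],
  ],
)

```text
t: 3.15
ee_pos: [556.3, -354.9, 183.1]
orientation: [-2.328, 2.108, -0.001]
ft_force: [0.4, 0.1, 0.6]
width: 87.9
```

Run:
```python
from h import *
o=telemetry.get_obs();print(o['ee_pos'],o['orientation'],o['qpos'])
W=grab('wrist');save(W,'wrist1.png')
hsv=cv2.cvtColor(W['pixels'],cv2.COLOR_RGB2HSV);m=cv2.inRange(hsv,(24,180,90),(33,255,255))
P=cloud(W);n,l,s,c=cv2.connectedComponentsWithStats(m)
for i in range(1,n):
    if s[i][4]>60:
        q=P[l==i];z=np.nanpercentile(q[:,2],90);t=q[abs(q[:,2]-z)<4];print(c[i],s[i],z,(t.max(0)+t.min(0))/2,np.ptp(t,0),cast(W,*c[i],85))
```

```text
[ 556.3402139  -354.94040385  183.12457576] [-2.32824358e+00  2.10778699e+00 -5.72005832e-04] [-5.86347156e-01  5.16711006e-01  1.57676939e+00  1.04948195e-03
  1.04760730e+00  8.84613109e-01]
```

View pics/wrist1.png

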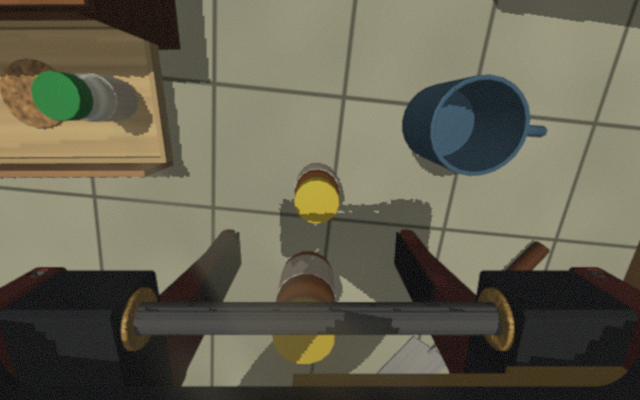

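The wrist view shows the small jar's lid at (318,200), with the large jar beyond the fingers at (305,345). My hue mask missed the lid here, so I check by depth.

Run:
```python
from h import *
W=load('wrist');hsv=cv2.cvtColor(W['pixels'],cv2.COLOR_RGB2HSV)
print(hsv[200,318],pt(W,318,200),cast(W,318,200,85)); E=W['extrinsics'];print('cam',-E[:3,:3].T@E[:3,3],E[2,:3])
m=cv2.inRange(hsv,(18,180,90),(35,255,255));P=cloud(W);n,l,s,c=cv2.connectedComponentsWithStats(m)
for i in range(1,n):
    if s[i][4]>200:
        q=P[l==i];z=np.nanpercentile(q[:,2],80);t=q[abs(q[:,2]-z)<4];print(c[i],s[i],z,(np.nanmax(t,0)+np.nanmin(t,0))/2,np.nanmax(t,0)-np.nanmin(t,0),cast(W,*c[i],85))
for u,v in((38,95),(20,105),(62,96)):print(pt(W,u,v))
```

```text
[ 25 173 187] [ 555.32308263 -356.01392399   83.40529644] [ 555.78907278 -355.96340815   85.        ]
cam [ 631.53977289 -347.75162436  344.23275463] [-0.27541116 -0.02740552 -0.96093581]
[ 620.86817279 -138.72701241   99.05324021]
[606.11368559 -53.46766088  21.57806449]
[ 621.835985   -155.06163527   97.18365796]
```

The jar is at (555.3,-355.7) with its top at 84–85 mm, and the TCP is over it. I descend and grip.

>>> jog_arm(
  travel=[
    [0,0,-0.08],
    [0,0,-0.16],
    [0,0,-0.24],
    [0,0,-0.3],
    [0,0,-0.34],
    [0,0,-0.365],
    [0,0,-0.365],
    [0,0,-0.365],
    [0,0,-0.365],
    [0,0,-0.365],
  ],
  dr=[
    [0,0,0],
    [0,0,0],
    [0,0,0],
    [0,0,0],
    [0,0,0],
    [0,0,0],
    [0,0,0],
    [0,0,0],
    [0,0,0],
    [0,0,0],
  ],
)

```text
t: 4.2
ee_pos: [557.1, -355.4, 38.5]
orientation: [-2.328, 2.107, -0.004]
ft_force: [-0.5, -0.1, -0.1]
width: 88.0
```

>>> jog_arm(
  travel=[
    [0,0,0],
    [0,0,0],
    [0,0,0],
    [0,0,0],
    [0,0,0],
    [0,0,0],
    [0,0,0],
    [0,0,0],
    [0,0,0],
    [0,0,0],
  ],
  dr=[
    [0,0,0],
    [0,0,0],
    [0,0,0],
    [0,0,0],
    [0,0,0],
    [0,0,0],
    [0,0,0],
    [0,0,0],
    [0,0,0],
    [0,0,0],
  ],
  hand=-1,
)

```text
t: 5.2
ee_pos: [557.0, -355.2, 38.4]
orientation: [-2.328, 2.107, -0.004]
ft_force: [0.0, 2.0, 0.2]
width: 43.1
```

Gripped at 43 mm. I lift, then carry it over the mat.

>>> jog_arm(
  travel=[
    [0,0,0.04],
    [0,0,0.1],
    [0,0,0.18],
    [0,0,0.26],
    [0,0,0.34],
    [0,0.01,0.4],
    [0,0.05,0.4],
    [0.01,0.1,0.4],
    [0.02,0.16,0.4],
    [0.03,0.22,0.4],
  ],
  dr=[
    [0,0,0],
    [0,0,0],
    [0,0,0],
    [0,0,0],
    [0,0,0],
    [0,0,0],
    [0,0,0],
    [0,0,0],
    [0,0,0],
    [0,0,0],
  ],
)

```text
t: 6.2
ee_pos: [567.8, -264.3, 196.3]
orientation: [-2.329, 2.108, 0.002]
ft_force: [-0.7, -0.1, -1.1]
width: 43.2
```

Run:
```python
from h import *
o=telemetry.get_obs();print(o['ee_pos'],o['width'],o['ft_force'])
W=grab('wrist');save(W,'wrist2.png');P=cloud(W);hsv=cv2.cvtColor(W['pixels'],cv2.COLOR_RGB2HSV)
for n,a,b in(('grn',(50,120,40),(85,255,255)),('red',(0,190,90),(4,255,255)),('cork',(8,110,60),(18,200,215))):
    k=cv2.inRange(hsv,a,b);k[300:]=0;c_,l,s,c=cv2.connectedComponentsWithStats(k)
    for i in range(1,c_):
        if s[i][4]>200:
            q=P[l==i];print(n,c[i],s[i],np.nanmedian(q,0).round(1),cast(W,*c[i],23).round(1))
```

```text
[ 567.77997352 -264.32276843  196.26259865] 43.15714856350799 [-0.71796511 -0.12471332 -1.10652289]
grn [183.06813489 121.19132829] [ 161  100   44   43 1453] [ 622.4 -149.7   98. ] [ 616.5 -118.8   23. ]
cork [122.00775324  23.64731165] [    0     0   248    49 11866] [ 681.4 -132.1  142.9] [702.6 -62.2  23. ]
cork [130.36999664 113.21123444] [ 100   81   61   65 2973] [619.3 -64.1  21.8] [619.2 -64.5  23. ]
cork [117.65180562 187.67008471] [   0  179  254   17 2243] [548.2 -54.7  68.6] [537.2 -45.1  23. ]
cork [314.8112426 239.6147929] [ 276  221   82   52 1690] [ 581.6 -261.5  214.2] [ 496.8 -268.7   23. ]
```

View pics/wrist2.png

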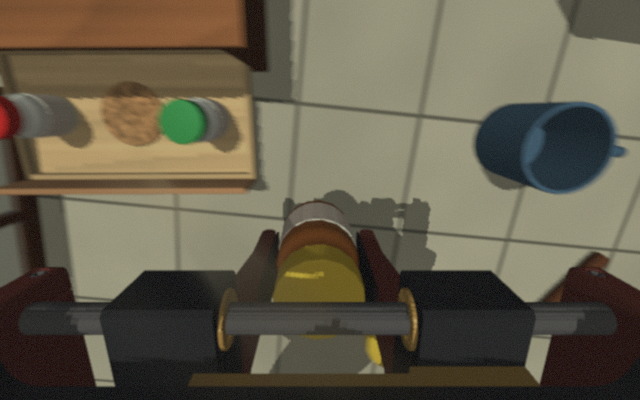

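The jar hangs upright in the fingers. The mat shows at (133,113), slightly hidden by the green lid at (183,121), and sits at x≈619. I move over it.

>>> jog_arm(
  travel=[
    [0.01,0.06,0],
    [0.03,0.12,0],
    [0.05,0.2,0],
    [0.07,0.28,0],
    [0.09,0.36,0],
    [0.11,0.43,0],
    [0.12,0.47,0],
    [0.127,0.488,0],
    [0.127,0.488,0],
    [0.127,0.488,0],
  ],
  dr=[
    [0,0,0],
    [0,0,0],
    [0,0,0],
    [0,0,0],
    [0,0,0],
    [0,0,0],
    [0,0,0],
    [0,0,0],
    [0,0,0],
    [0,0,0],
  ],
)

```text
t: 7.25
ee_pos: [618.5, -66.3, 195.7]
orientation: [-2.33, 2.106, 0.006]
ft_force: [-0.6, -0.0, -1.8]
width: 43.4
```

Run:
```python
from h import *
o=telemetry.get_obs();print(o['ee_pos'],o['width'],o['ft_force'])
W=grab('wrist');save(W,'wrist3.png');P=cloud(W);hsv=cv2.cvtColor(W['pixels'],cv2.COLOR_RGB2HSV)
# cork points by height & colour: circle fit
k=cv2.inRange(hsv,(8,110,60),(18,200,215));m=(k>0)&(abs(P[...,2]-22)<5)&(np.hypot(P[...,0]-618,P[...,1]+69)<50)
q=P[m][:,:2].astype(np.float32);print(len(q),cv2.minEnclosingCircle(q),q.min(0),q.max(0),np.median(P[m][:,2]))
for n,a,b in(('grn',(50,120,40),(85,255,255)),('red',(0,190,90),(4,255,255)),('yel',(20,150,60),(35,255,255))):
    k=cv2.inRange(hsv,a,b);c_,l,s,c=cv2.connectedComponentsWithStats(k)
    for i in range(1,c_):
        if s[i][4]>200: print(n,c[i],np.nanmedian(P[l==i],0).round(1))
```

```text
[618.49601948 -66.28367412 195.65664228] 43.44575696642677 [-0.6158511  -0.01339138 -1.79861124]
2243 ((624.13427734375, -68.1593246459961), 47.26351547241211) [ 583.45776  -110.450005] [645.2371   -22.204723] 22.05112983234328
grn [411.34065102 203.02573808] [ 623.2 -148.1   98. ]
red [231.58934708 199.56701031] [610.7   7.8  97.9]
yel [319.46486616 276.22227533] [626.5 -66.7 241.2]
```

View pics/wrist3.png

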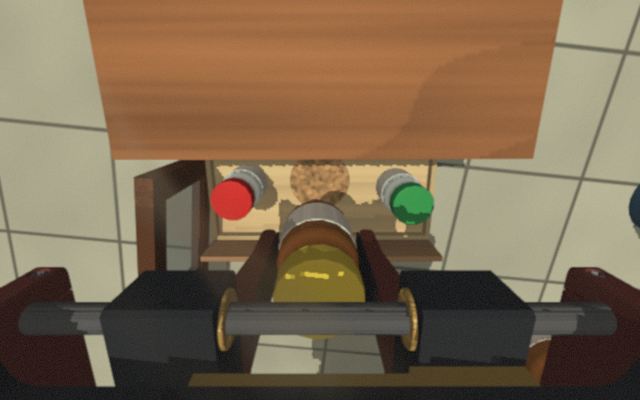

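The mat's centre is at about (320,182), directly ahead of the held jar, with the red jar at (232,199) and the green jar at (411,203) clear of the fingers. I lower partway with a small y correction.

>>> jog_arm(
  travel=[
    [0,-0.007,-0.02],
    [0,-0.007,-0.06],
    [0,-0.007,-0.1],
    [0,-0.007,-0.14],
    [0,-0.007,-0.18],
    [0,-0.007,-0.22],
    [0,-0.007,-0.25],
    [0,-0.007,-0.26],
    [0,-0.007,-0.26],
    [0,-0.007,-0.26],
  ],
  dr=[
    [0,0,0],
    [0,0,0],
    [0,0,0],
    [0,0,0],
    [0,0,0],
    [0,0,0],
    [0,0,0],
    [0,0,0],
    [0,0,0],
    [0,0,0],
  ],
)

```text
t: 8.3
ee_pos: [619.0, -69.4, 92.2]
orientation: [-2.329, 2.106, 0.005]
ft_force: [-0.0, -0.1, -2.1]
width: 43.3
```

Run:
```python
from h import *
o=telemetry.get_obs();print(o['ee_pos'],o['width'],o['ft_force'],o['qpos'])
W=load('wrist')
for u,v in((291,182),(349,182),(320,182),(320,205)):print(u,v,cast(W,u,v,23).round(1),pt(W,u,v).round(1))
d=grab('top');save(d,'top2.png',(270,120,390,220),6)
d=grab('side');save(d,'side2.png',(270,160,430,280),5)
```

```text
[619.02269946 -69.41678038  92.24818275] 43.258970605918925 [-0.02279795 -0.0944641  -2.14966711] [-0.13225258  0.58645336  1.70920595  0.00395652  0.84742608  1.33551135]
291 182 [613.2 -37.6  23. ] [612.9 -37.5  21.6]
349 182 [ 619.6 -101.1   23. ] [ 618.2 -101.9   16.6]
320 182 [616.4 -69.4  23. ] [616.4 -69.4  23.1]
320 205 [590.  -72.1  23. ] [637.5 -66.3 175.1]
```

View pics/side2.png

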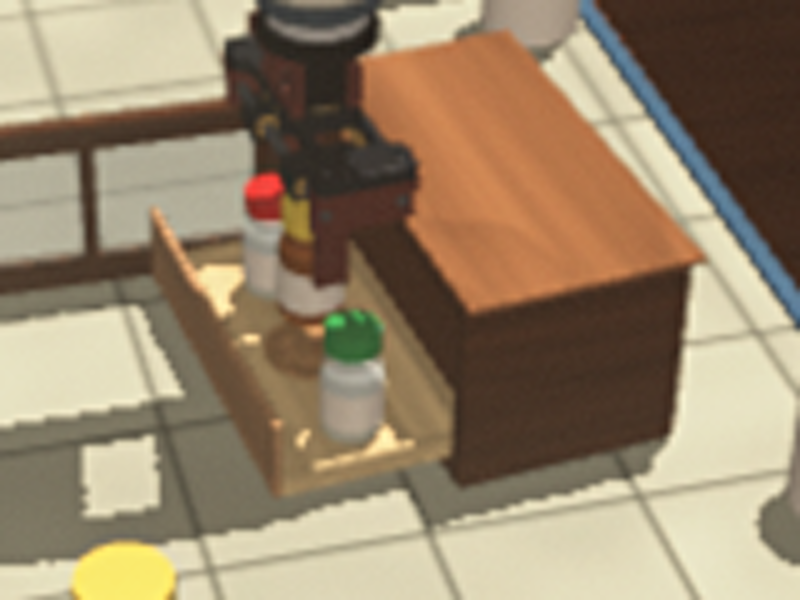

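The side crop shows the jar held upright above the mat, with the gripper body clear of the roof and both spice jars. I ease it down.

>>> jog_arm(
  travel=[
    [0,0,-0.02],
    [0,0,-0.035],
    [0,0,-0.045],
    [0,0,-0.052],
    [0,0,-0.058],
    [0,0,-0.063],
    [0,0,-0.067],
    [0,0,-0.07],
    [0,0,-0.07],
    [0,0,-0.07],
  ],
  dr=[
    [0,0,0],
    [0,0,0],
    [0,0,0],
    [0,0,0],
    [0,0,0],
    [0,0,0],
    [0,0,0],
    [0,0,0],
    [0,0,0],
    [0,0,0],
  ],
)

```text
t: 9.4
ee_pos: [619.2, -69.5, 64.7]
orientation: [-2.329, 2.106, 0.003]
ft_force: [-0.8, -0.2, -1.5]
width: 43.6
```

>>> jog_arm(
  travel=[
    [0,0,-0.002],
    [0,0,-0.004],
    [0,0,-0.006],
    [0,0,-0.007],
    [0,0,-0.008],
    [0,0,-0.009],
    [0,0,-0.009],
    [0,0,-0.009],
    [0,0,-0.009],
    [0,0,-0.009],
  ],
  dr=[
    [0,0,0],
    [0,0,0],
    [0,0,0],
    [0,0,0],
    [0,0,0],
    [0,0,0],
    [0,0,0],
    [0,0,0],
    [0,0,0],
    [0,0,0],
  ],
)

```text
t: 10.4
ee_pos: [619.4, -69.5, 61.4]
orientation: [-2.328, 2.106, 0.003]
ft_force: [-1.5, 1.3, 3.1]
width: 43.0
```

In contact (Fz rose about 5 N). I release to a partial opening, then lift.

>>> jog_arm(
  travel=[
    [0,0,0],
    [0,0,0],
    [0,0,0],
    [0,0,0],
    [0,0,0],
    [0,0,0],
    [0,0,0],
    [0,0,0],
    [0,0,0],
    [0,0,0],
  ],
  dr=[
    [0,0,0],
    [0,0,0],
    [0,0,0],
    [0,0,0],
    [0,0,0],
    [0,0,0],
    [0,0,0],
    [0,0,0],
    [0,0,0],
    [0,0,0],
  ],
  hand=0.45,
)

```text
t: 11.4
ee_pos: [619.4, -69.5, 61.4]
orientation: [-2.328, 2.106, 0.003]
ft_force: [0.8, 0.1, -0.2]
width: 63.7
```

>>> jog_arm(
  travel=[
    [0,0,0.02],
    [0,0,0.06],
    [0,0,0.12],
    [0,0,0.2],
    [0,0,0.28],
    [0,0,0.36],
    [0,0,0.4],
    [-0.08,0,0.4],
    [-0.18,0,0.4],
    [-0.28,0,0.4],
  ],
  dr=[
    [0,0,0],
    [0,0,0],
    [0,0,0],
    [0,0,0],
    [0,0,0],
    [0,0,0],
    [0,0,0],
    [0,0,0],
    [0,0,0],
    [0,0,0],
  ],
)

```text
t: 12.4
ee_pos: [506.4, -69.4, 222.8]
orientation: [-2.328, 2.105, 0.001]
ft_force: [-0.0, -1.0, -0.2]
width: 63.2
```

Run:
```python
from h import *
o=telemetry.get_obs();print(o['ee_pos'],o['width'],o['ft_force'])
d=grab('wrist');save(d,'wrist4.png')
P=cloud(d);hsv=cv2.cvtColor(d['pixels'],cv2.COLOR_RGB2HSV)
k=cv2.inRange(hsv,(20,150,60),(35,255,255));c_,l,s,c=cv2.connectedComponentsWithStats(k)
for i in range(1,c_):
    if s[i][4]>150:
        q=P[l==i];print(c[i],s[i],np.nanmedian(q,0).round(1),cast(d,*c[i],107).round(1))
```

```text
[506.42655835 -69.4115174  222.79058453] 63.1563410632877 [-0.03979048 -0.95528412 -0.18446917]
[329.75709779  75.03785489] [ 307   50   46   53 1902] [610.  -69.8 106.7] [609.6 -69.6 107. ]
[560.98136646 282.50310559] [555 269  14  26 161] [ 435.5 -328.2   99.9] [ 439.4 -322.   107. ]
```

View pics/wrist4.png

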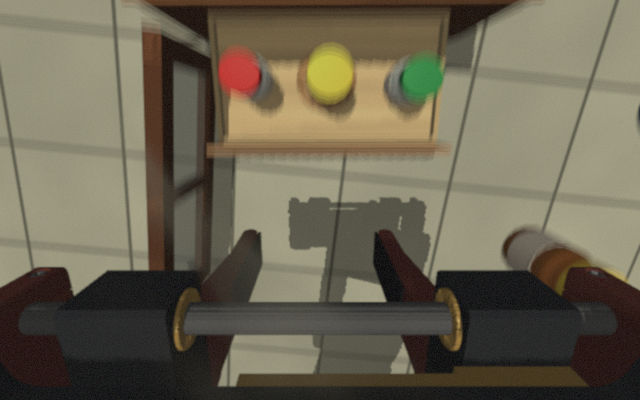

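The jar stands on the mat, with its lid at (330,75) on the line between the red lid (240,73) and the green lid (422,78). The 610 mm reading is taken in motion, so I'll recheck it later. Next I close the fingers, tilt forward 30° so the gripper body stays clear of the roof, and go low in front of the tray panel.

>>> jog_arm(
  travel=[
    [0,-0.03,0],
    [0,-0.03,0],
    [0,-0.03,0],
    [0,-0.03,0],
    [0,-0.03,0],
    [0,-0.03,-0.08],
    [0,-0.03,-0.16],
    [0,-0.03,-0.24],
    [0,-0.03,-0.28],
    [0,-0.03,-0.28],
  ],
  dr=[
    [0.008,-0.08,0],
    [0.016,-0.16,0],
    [0.024,-0.24,0],
    [0.035,-0.33,0],
    [0.035,-0.33,0],
    [0.035,-0.33,0],
    [0.035,-0.33,0],
    [0.035,-0.33,0],
    [0.035,-0.33,0],
    [0.035,-0.33,0],
  ],
  hand=-1,
)

```text
t: 13.45
ee_pos: [500.0, -80.8, 109.6]
orientation: [-2.014, 1.819, -0.475]
ft_force: [-0.1, -0.3, -0.1]
width: 0.4
```

Run:
```python
from h import *
from scipy.spatial.transform import Rotation as R
o=telemetry.get_obs();print(o['ee_pos'],o['width'],o['qpos'],R.from_rotvec(o['orientation']).as_matrix().round(3).tolist())
d=grab('top');P=cloud(d)
hsv=cv2.cvtColor(d['pixels'],cv2.COLOR_RGB2HSV)
for n,a,b in(('grn',(50,120,40),(85,255,255)),('red',(0,190,90),(4,255,255)),('yel',(20,150,60),(35,255,255))):
    k=cv2.inRange(hsv,a,b);c_,l,s,c=cv2.connectedComponentsWithStats(k)
    for i in range(1,c_):
        if s[i][4]>20: print(n,c[i],s[i],np.nanmedian(P[l==i],0).round(1))
```

```text
[499.98002723 -80.8042524  109.57260823] 0.4132728135255081 [-0.30846568  0.35345073  2.28418862  1.45071797  0.20607225 -0.23752991] [[0.103, -0.865, 0.492], [-0.995, -0.087, 0.057], [-0.006, -0.495, -0.869]]
grn [357.92929293 175.05050505] [353 170  11  11  99] [ 622.7 -149.6   98.6]
red [308.75555556 179.17777778] [304 174  10  11  90] [611.4   7.3  98.5]
yel [333.10791367 176.74100719] [327 170  13  14 139] [616.  -69.1 107.4]
yel [426.01945525 231.17898833] [417 223  19  18 257] [ 440.5 -353.2  117.9]
```

The jar is at (616,-69), within 2–3 mm of the mat's centre. Joint 5 is close to its lower range this near to the base, so I reduce the tilt now and restore it further out.

>>> jog_arm(
  travel=[
    [0,0,0],
    [0,0,0],
    [0,0,0],
    [0,0,0],
    [0.01,0,-0.04],
    [0.02,0,-0.08],
    [0.03,0,-0.12],
    [0.03,0,-0.145],
    [0.03,0,-0.145],
    [0.03,0,-0.145],
  ],
  dr=[
    [-0.005,0.05,0],
    [-0.01,0.1,0],
    [-0.017,0.16,0],
    [-0.017,0.16,0],
    [-0.017,0.16,0],
    [-0.017,0.16,0],
    [-0.017,0.16,0],
    [-0.017,0.16,0],
    [-0.017,0.16,0],
    [-0.017,0.16,0],
  ],
)

```text
t: 14.5
ee_pos: [511.1, -80.8, 50.9]
orientation: [-2.175, 1.966, -0.254]
ft_force: [-0.1, 0.4, -0.3]
width: 0.2
```

```bash
cat > st.py <<'E'
from h import *
from scipy.spatial.transform import Rotation as R
o=telemetry.get_obs();print(o['t'],o['ee_pos'],o['qpos'].round(2),o['ft_force'].round(1),R.from_rotvec(o['orientation']).as_matrix()[:,2].round(3))
E
python3 st.py
```

```text
14.5 [511.06915597 -80.84594897  50.92061189] [-0.23  0.49  2.13  0.32  0.29  0.94] [-0.1  0.4 -0.3] [ 0.258  0.032 -0.966]
```

>>> jog_arm(
  travel=[
    [0.03,0.003,0],
    [0.05,0.005,0],
    [0.06,0.006,0],
    [0.07,0.007,0],
    [0.085,0.009,0],
    [0.105,0.011,0],
    [0.125,0.013,0],
    [0.145,0.015,0],
    [0.165,0.017,0],
    [0.18,0.019,0],
  ],
  dr=[
    [0,0,0],
    [0,0,0],
    [0,0,0],
    [0,0,0],
    [0,0,0],
    [0,0,0],
    [0,0,0],
    [0,0,0],
    [0,0,0],
    [0,0,0],
  ],
)

```text
t: 15.5
ee_pos: [583.9, -73.1, 50.9]
orientation: [-2.175, 1.966, -0.254]
ft_force: [-1.6, -0.6, 0.2]
width: 0.6
```

```bash
python3 st.py
python3 - <<'E'
from h import *
d=grab('side');save(d,'side3.png',(270,160,430,280),5)
E
```

```text
15.5 [583.94429067 -73.10501008  50.86272576] [-0.19  0.55  1.98  0.22  0.37  1.09] [-1.6 -0.6  0.2] [ 0.258  0.032 -0.966]
```

View pics/side3.png

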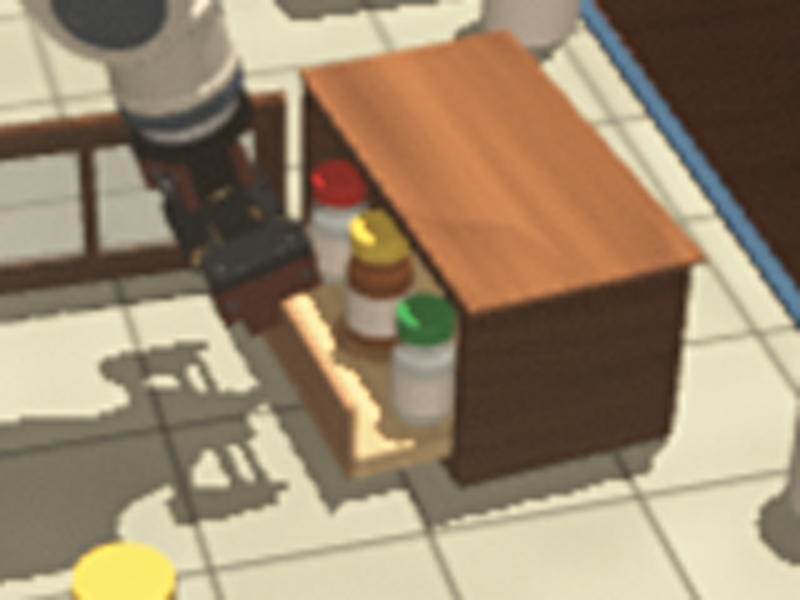

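The tray is sliding in with all three jars upright (red at (340,185), yellow at (380,240), green at (425,320) in the crop). That's 9 pictures viewed. I keep pushing and add tilt.

>>> jog_arm(
  travel=[
    [0.01,0.001,0],
    [0.025,0.0025,0],
    [0.04,0.004,0],
    [0.055,0.006,0],
    [0.07,0.007,0],
    [0.085,0.009,0],
    [0.1,0.01,0],
    [0.115,0.012,0],
    [0.125,0.013,0],
    [0.13,0.0135,0],
  ],
  dr=[
    [0,0,0],
    [0.002,-0.02,0],
    [0.004,-0.04,0],
    [0.006,-0.06,0],
    [0.008,-0.08,0],
    [0.01,-0.1,0],
    [0.012,-0.12,0],
    [0.014,-0.14,0],
    [0.016,-0.15,0],
    [0.016,-0.15,0],
  ],
)

```text
t: 16.55
ee_pos: [636.7, -68.0, 50.7]
orientation: [-2.024, 1.83, -0.461]
ft_force: [-1.6, 0.2, 0.4]
width: 0.7
```

```bash
python3 st.py
```

```text
16.55 [636.7075341  -67.95993226  50.67655248] [-0.2   0.59  2.01  1.22  0.16  0.1 ] [-1.6  0.2  0.4] [ 0.477  0.055 -0.877]
```

>>> jog_arm(
  travel=[
    [0.01,0.001,0],
    [0.02,0.002,0],
    [0.028,0.003,0],
    [0.035,0.0035,0],
    [0.042,0.004,0],
    [0.048,0.005,0],
    [0.053,0.0055,0],
    [0.058,0.006,0],
    [0.062,0.0065,0],
    [0.062,0.0065,0],
  ],
  dr=[
    [0,0,0],
    [0,0,0],
    [0,0,0],
    [0,0,0],
    [0,0,0],
    [0,0,0],
    [0,0,0],
    [0,0,0],
    [0,0,0],
    [0,0,0],
  ],
)

```text
t: 17.55
ee_pos: [656.7, -65.6, 49.7]
orientation: [-2.026, 1.834, -0.456]
ft_force: [-29.2, -6.8, 20.5]
width: 0.6
```

```bash
python3 st.py
```

```text
17.55 [656.677194   -65.60566985  49.67680468] [-0.18  0.61  1.97  1.02  0.16  0.31] [-29.2  -6.8  20.5] [ 0.472  0.055 -0.88 ]
```

A firm stop at −29 N. I back off and check the tray position.

>>> jog_arm(
  travel=[
    [-0.05,-0.005,0],
    [-0.15,-0.016,0],
    [-0.25,-0.026,0],
    [-0.3,-0.031,0],
    [-0.3,-0.031,0.08],
    [-0.3,-0.031,0.18],
    [-0.3,-0.031,0.28],
    [-0.3,-0.031,0.38],
    [-0.3,-0.031,0.45],
    [-0.3,-0.031,0.45],
  ],
  dr=[
    [-0.005,0.05,0],
    [-0.01,0.1,0],
    [-0.017,0.16,0],
    [-0.024,0.22,0],
    [-0.032,0.3,0],
    [-0.032,0.31,0],
    [-0.032,0.31,0],
    [-0.032,0.31,0],
    [-0.032,0.31,0],
    [-0.032,0.31,0],
  ],
)

```text
t: 18.55
ee_pos: [539.6, -78.7, 234.3]
orientation: [-2.317, 2.102, -0.012]
ft_force: [0.5, -0.7, -0.3]
width: 0.5
```

```bash
python3 st.py
python3 - <<'E'
from h import *
d=grab('wrist');save(d,'wrist5.png',None,1);P=cloud(d)
S=grab('side');Q=cloud(S);T=grab('top');U=cloud(T)
c=np.array([740,-57.]);a=0.105;xc=np.array([np.cos(a),np.sin(a)]);yc=np.array([-np.sin(a),np.cos(a)])
for n,p in(('w',P),('s',Q),('t',U)):
    L=(p[...,:2]-c)@xc;M=(p[...,:2]-c)@yc;z=p[...,2]
    s=(z>25)&(z<66)&(abs(M)<100)&(L>-110)&(L<0); print(n,'panel face xc',s.sum(),np.nanpercentile(L[s],[5,25,50,75]).round(1) if s.any() else'')
    s=(z>141)&(z<147)&(abs(M)<120)&(L<80); print('  roof front',np.nanmin(L[s]).round(1) if s.any() else '')
    s=(z>120)&(z<138)&(L<-95)&(L>-330)&(M>70)&(M<200);q=np.stack([L[s],M[s]],-1)
    if s.sum()>20: print('  door fit',np.polyfit(q[:,0],q[:,1],1),q.min(0),q.max(0))
E
```

```text
18.55 [539.59687439 -78.73393486 234.31162941] [-0.17  0.29  1.81  0.01  1.04  1.3 ] [ 0.5 -0.7 -0.3] [ 0.014  0.004 -1.   ]
w panel face xc 1220 [-76.2 -76.1 -76.  -75.9]
  roof front -80.4
  door fit [ -0.12779416 116.67476556] [-310.18654432  123.48075594] [-95.11799588 164.18424562]
s panel face xc 260 [-76.2 -75.1 -74.2 -73.2]
  roof front -795.6
  door fit [ -0.12914308 115.34911578] [-329.7231014  122.9400186] [-95.42538075 171.89440238]
t panel face xc 53 [-74.7 -74.2 -73.8 -73.6]
  roof front -79.0
  door fit [ -0.12993464 118.17263284] [-328.52811997  124.43945841] [-96.13032449 168.03098269]
```

View pics/wrist5.png

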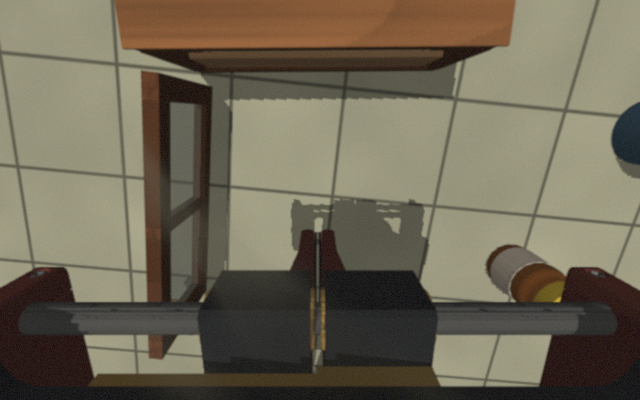

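Fingers are clear. The panel face is at x_c≈-75 in all three views, flush with the rims, so the tray is home. The wrist picture shows the panel seated under the roof at (315,60) and the door still open on the left, at about 97° by the fit. I go over the door to its outer side.

>>> jog_arm(
  travel=[
    [-0.05,0.09,0.02],
    [-0.11,0.19,0.02],
    [-0.17,0.29,0.02],
    [-0.23,0.4,0.02],
    [-0.29,0.5,0.02],
    [-0.29,0.5,-0.06],
    [-0.29,0.5,-0.16],
    [-0.29,0.5,-0.26],
    [-0.29,0.5,-0.36],
    [-0.29,0.5,-0.37],
  ],
  dr=[
    [0,0,0],
    [0,0,0],
    [0,0,0],
    [0,0,0],
    [0,0,0],
    [0,0,0],
    [0,0,0],
    [0,0,0],
    [0,0,0],
    [0,0,0],
  ],
)

```text
t: 19.7
ee_pos: [415.7, 120.8, 76.2]
orientation: [2.326, -2.109, -0.011]
ft_force: [-0.9, 0.4, -0.6]
width: 0.5
```

```bash
python3 st.py
python3 - <<'E'
from h import *
p=telemetry.get_obs()['ee_pos'][:2]
c=np.array([740,-57.]);a=0.105;xc=np.array([np.cos(a),np.sin(a)]);yc=np.array([-np.sin(a),np.cos(a)])
for th in np.arange(1.7,-.11,-.1):
    d=np.array([-np.sin(th),-np.cos(th)]);n=np.array([-np.cos(th),np.sin(th)])
    q=np.array([-89,137])+215*d+15*n; w=c+q[0]*xc+q[1]*yc; print(th.round(2),w.round(0),((w-p)/400).round(3))
E
```

```text
19.7 [415.69418386 120.80287899  76.15761318] [0.25 0.41 2.13 0.01 0.61 1.72] [-0.9  0.4 -0.6] [-0.006  0.003 -1.   ]
1.7 [423.  90.] [ 0.017 -0.077]
1.6 [422.  69.] [ 0.015 -0.131]
1.5 [423.  47.] [ 0.018 -0.184]
1.4 [426.  26.] [ 0.026 -0.237]
1.3 [432.   5.] [ 0.04 -0.29]
1.2 [439. -15.] [ 0.059 -0.34 ]
1.1 [449. -35.] [ 0.082 -0.388]
1.0 [460. -53.] [ 0.111 -0.434]
0.9 [473. -70.] [ 0.144 -0.477]
0.8 [488. -86.] [ 0.181 -0.516]
0.7 [ 504. -100.] [ 0.221 -0.551]
0.6 [ 522. -112.] [ 0.265 -0.582]
0.5 [ 541. -123.] [ 0.312 -0.609]
0.4 [ 560. -131.] [ 0.361 -0.631]
0.3 [ 581. -138.] [ 0.413 -0.647]
0.2 [ 602. -143.] [ 0.465 -0.659]
0.1 [ 623. -145.] [ 0.519 -0.665]
-0.0 [ 645. -145.] [ 0.573 -0.666]
-0.1 [ 666. -144.] [ 0.626 -0.661]
```

>>> jog_arm(
  travel=[
    [0.01,-0.04,0.01],
    [0.017,-0.07,0.01],
    [0.016,-0.1,0.01],
    [0.015,-0.13,0.01],
    [0.017,-0.165,0.01],
    [0.02,-0.2,0.01],
    [0.026,-0.237,0.01],
    [0.035,-0.275,0.01],
    [0.047,-0.31,0.01],
    [0.059,-0.34,0.01],
  ],
  dr=[
    [0,0,0],
    [0,0,0],
    [0,0,0],
    [0,0,0],
    [0,0,0],
    [0,0,0],
    [0,0,0],
    [0,0,0],
    [0,0,0],
    [0,0,0],
  ],
)

```text
t: 20.7
ee_pos: [439.5, -16.5, 80.8]
orientation: [2.325, -2.111, -0.009]
ft_force: [-0.1, -0.2, 0.3]
width: 0.7
```

```bash
cat > door.py <<'E'
from h import *
U=cloud(grab('top'))
c=np.array([740,-57.]);a=0.105;xc=np.array([np.cos(a),np.sin(a)]);yc=np.array([-np.sin(a),np.cos(a)])
L=(U[...,:2]-c)@xc;M=(U[...,:2]-c)@yc;z=U[...,2]
s=(z>129)&(z<139)&(np.hypot(L+82,M-137)<290)&(L<-78)
q=np.stack([L[s],M[s]],-1).astype(np.float32)
vx,vy,x0,y0=cv2.fitLine(q,cv2.DIST_HUBER,0,.01,.01).ravel();print('door',len(q),'th',np.arctan2(abs(vx),-vy*np.sign(-vx)),q.min(0),q.max(0))
E
python3 st.py;python3 door.py
```

```text
20.7 [439.54704596 -16.48442788  80.81079772] [-0.07  0.41  2.11  0.    0.63  1.4 ] [-0.1 -0.2  0.3] [-0.005  0.003 -1.   ]
door 231 th 1.1853987 [-219.78845 -126.01701] [-78.030136 136.47058 ]
```

Door follows, at about 1.19 rad. Continue.

>>> jog_arm(
  travel=[
    [0.015,-0.032,0],
    [0.033,-0.063,0],
    [0.053,-0.095,0],
    [0.075,-0.124,0],
    [0.1,-0.152,0],
    [0.125,-0.177,0],
    [0.155,-0.203,0],
    [0.185,-0.226,0],
    [0.22,-0.248,0],
    [0.252,-0.266,0],
  ],
  dr=[
    [0,0,0],
    [0,0,0],
    [0,0,0],
    [0,0,0],
    [0,0,0],
    [0,0,0],
    [0,0,0],
    [0,0,0],
    [0,0,0],
    [0,0,0],
  ],
)

```text
t: 21.75
ee_pos: [542.8, -124.7, 80.8]
orientation: [2.325, -2.112, -0.007]
ft_force: [-1.1, -0.4, -0.4]
width: 0.2
```

```bash
python3 st.py;python3 door.py
```

```text
21.75 [ 542.79794588 -124.65387895   80.8269905 ] [-0.25  0.53  1.86  0.    0.75  1.22] [-1.1 -0.4 -0.4] [-0.004  0.003 -1.   ]
door 257 th 0.44103664 [-162.12256  -125.678276] [-78.024734 136.54759 ]
```

>>> jog_arm(
  travel=[
    [0.025,-0.01,0],
    [0.05,-0.018,0],
    [0.075,-0.027,0],
    [0.1,-0.034,0],
    [0.125,-0.04,0],
    [0.148,-0.046,0],
    [0.17,-0.048,0],
    [0.185,-0.049,0],
    [0.2,-0.05,0],
    [0.21,-0.05,0],
  ],
  dr=[
    [0,0,0],
    [0,0,0],
    [0,0,0],
    [0,0,0],
    [0,0,0],
    [0,0,0],
    [0,0,0],
    [0,0,0],
    [0,0,0],
    [0,0,0],
  ],
)

```text
t: 22.8
ee_pos: [629.7, -145.6, 81.2]
orientation: [-2.325, 2.112, 0.003]
ft_force: [0.2, 0.8, -0.9]
width: 0.5
```

```bash
python3 st.py;python3 door.py
```

```text
22.8 [ 629.7052857  -145.63040512   81.20480322] [-0.25  0.63  1.66  0.    0.86  1.23] [ 0.2  0.8 -0.9] [-0.001  0.002 -1.   ]
door 216 th 0.054364044 [-102.454796  -33.64148 ] [-78.067726 136.47366 ]
```

Door rests on the catch (0.054 rad). I press through, slowly.

>>> jog_arm(
  travel=[
    [0.007,0,0],
    [0.014,0.001,0],
    [0.02,0.002,0],
    [0.026,0.003,0],
    [0.032,0.003,0],
    [0.037,0.004,0],
    [0.042,0.004,0],
    [0.046,0.005,0],
    [0.05,0.005,0],
    [0.05,0.005,0],
  ],
  dr=[
    [0,0,0],
    [0,0,0],
    [0,0,0],
    [0,0,0],
    [0,0,0],
    [0,0,0],
    [0,0,0],
    [0,0,0],
    [0,0,0],
    [0,0,0],
  ],
)

```text
t: 23.85
ee_pos: [643.8, -144.3, 81.1]
orientation: [2.321, -2.106, -0.018]
ft_force: [-25.8, -5.4, 18.5]
width: 0.6
```

```bash
python3 st.py;python3 door.py
```

```text
23.85 [ 643.76860752 -144.3391019    81.11028033] [-0.24  0.65  1.62 -0.    0.89  1.24] [-25.8  -5.4  18.5] [-0.013  0.002 -1.   ]
door 198 th 3.1358786 [-93.22714  -28.148079] [-78.051346 136.61195 ]
```

Hard stop with the door at ≈0. I retreat and verify.

>>> jog_arm(
  travel=[
    [-0.02,-0.002,0],
    [-0.08,-0.008,0],
    [-0.18,-0.02,0],
    [-0.28,-0.03,0],
    [-0.38,-0.03,0.05],
    [-0.4,-0.03,0.15],
    [-0.4,-0.03,0.25],
    [-0.4,-0.03,0.35],
    [-0.4,-0.03,0.4],
    [-0.4,-0.03,0.4],
  ],
  dr=[
    [0,0,0],
    [0,0,0],
    [0,0,0],
    [0,0,0],
    [0,0,0],
    [0,0,0],
    [0,0,0],
    [0,0,0],
    [0,0,0],
    [0,0,0],
  ],
)

```text
t: 24.9
ee_pos: [486.1, -156.9, 244.6]
orientation: [2.323, -2.109, -0.007]
ft_force: [0.6, -0.3, -0.4]
width: 0.7
```

```bash
python3 st.py;python3 door.py
python3 - <<'E'
from h import *
P=cloud(grab('wrist'))
c=np.array([740,-57.]);a=0.105;xc=np.array([np.cos(a),np.sin(a)]);yc=np.array([-np.sin(a),np.cos(a)])
L=(P[...,:2]-c)@xc;M=(P[...,:2]-c)@yc;z=P[...,2]
s=(z>131)&(z<138)&(abs(M)<130)&(L<-80)&(L>-120)
print('door top (wrist)',s.sum(),np.polyfit(M[s],L[s],1) if s.sum()>9 else '')
S=grab('side');save(S,'side4.png',(240,140,440,290),4)
E
```

```text
24.9 [ 486.09323755 -156.87351831  244.56439496] [-0.33  0.23  1.86 -0.    1.06  1.14] [ 0.6 -0.3 -0.4] [-0.006 -0.    -1.   ]
door 415 th 3.1384706 [ -93.14991 -138.16672] [-78.02817 136.56381]
door top (wrist) 0
```

View pics/side4.png

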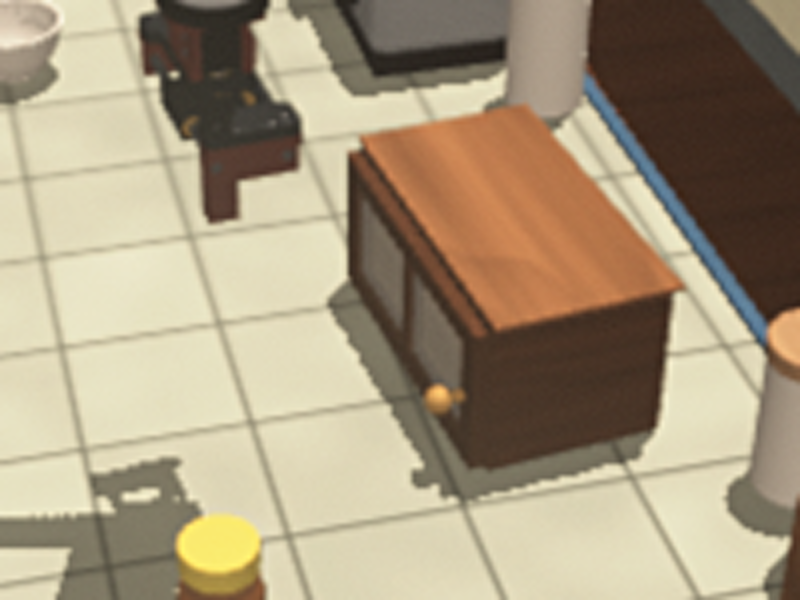

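The door is flush and shut in the side crop (knob at (438,398)). The top-view fit gives −0.003 rad after release, and the robot is clear. I hand the job in.

```bash
python3 -c "
from workcell import ticket;print(ticket.close_job())"
```

```text
the job is handed in; nothing more can be done
None
```

The honey jar is on the cork mat in the cupboard, the tray is pushed home, the door is shut on its catch, and the job is handed in. The robot's clock read about 25 s of the 72 s allowed; no verdict was reported.

- **Jar:** I took the smaller of the two yellow-lidded jars and set it down on the mat, feeling contact at about 5 N before letting go. After release its centre measured within about 2–3 mm of the mat's centre. One reading put it 8 mm off, but the camera was moving at the time, and a still view from the top camera did not bear that out.
- **Tray:** I pushed it in until it stopped firmly at about 29 N. The front panel then measured about 75 mm in front of the cupboard's centre in all three views, flush with the front rims. All three jars stood upright partway through the push.
- **Door:** It rested on the catch at 0.054 rad, then went through with a firm press of about 26 N. After I backed off it measured about −0.003 rad, so it stayed shut.
- **Failed check:** the wrist camera found no points on the door at the end, so the shut angle rests on the top-view fit and the side picture.
- **Not checked:** with the door shut I could not see the jars inside, so their final state is inferred from the earlier views. I did not measure the other counter items again at the end, but the gripper went near none of them apart from passing above the mug.

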